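Set the rusk drier's selector to sliced rusks and start it

ROBOT

A 6-joint arm with a two-finger parallel gripper is mounted at the origin on the work surface. World frame = base frame: x ahead of the robot, y to its left, z up, the work surface at z = 0. Lengths are in m, angles in degrees, forces in N, time in s.
With the tool pointing down it reaches from about 0.4 to 0.825 m from the base axis. Payload 7 kg.
Tool frame: the origin (TCP) lies midway between the tips of the shut fingers; the grasp point (between the pads) lies 19 mm behind it; z points along the fingers, y is the direction in which the jaws open and shut (so a half turn about z gives the same grasp; the last joint's range is limited). The gripper opens to 88 mm and grips with 3 to 60 N. Pads are 19 mm wide; open, the fingers measure 130 mm over their backs; the gripper's body (78 mm by 193 mm) begins 47 mm behind the grasp point.
Start: joints at [-55.342, 20.546, 0.682, 0, -70.136, -16.507], TCP at [0.21, -0.641, 0.227] pointing down, gripper open.
Joint ranges: [-176.03, 176.03], [-82.01, 121.73], [-58.28, 71.71], [-173.87, 95.51], [-174.79, -0.11], [-173.66, 173.66]. Speed limits (degrees/s): [136.94, 136.94, 172.46, 180, 180, 180].

INTERFACE

Orientations are given as [roll, pitch, yaw] about the fixed x, y, z axes, in that order (R = Rz(yaw) Ry(pitch) Rx(roll)).
In Python, from plant import sensors, viewer, r gives the robot as it stands. The module is installed in compiled form; this text tells all that it offers.
- The arm moves only by the shell command python3 -m handwheel 'ROWS' [OPENING] [FORCE]. ROWS is JSON, one flat list of numbers, 6 for each row, row after row: the shift along the world's x, y, z in cm, then the turn, a rotation vector about the world's x, y, z in rad. In form: [tx, ty, tz, wx, wy, wz, tx, ty, tz, wx, wy, wz, ...]. A call has 1 to 8 rows; each row is the pose to reach, as a shift and turn from the pose measured when the call began; what a row does not reach only later rows make up. A row lasts 1/10 s, in which the tool goes at most 50 mm and 8.59 degrees, less where a joint would pass 70% of its speed; a pose out of reach is approached as far as the arm can. A call with a gripper value outside its range is refused whole. OPENING is the closure in counts, from 0 (fully open) to 255 (shut), set as the call begins (- or left out, the last holds). The fingers move at their own pace and stop on an object; FORCE is the grip in N (left out, the last holds). Time passes only in rows, so rows that repeat a pose let the fingers close. It gives the time, the measured TCP pose, the force and the opening at its end, in the units of the state.
- sensors.get_state(): the state, without advancing time (a new reading comes with each control period).
- viewer.capture(name): name is "scene" or "side" or "wrist"; returns a dict with "img" (400x640x3 uint8, red, green, blue), "camera_matrix" (3x3 intrinsics, pixels), "camera_from_world" (4x4, takes a point from world to camera coordinates); the wrist camera has in their place "mount" (4x4, takes a point from camera to tool coordinates, whose origin is the TCP and whose axes are the flange's). Camera axes: x right, y down, z forward; pixel columns grow to the right and rows downward; lengths in m; the calibration is good to about 2 mm. The wrist camera is an equidistant fisheye: a pixel r from the principal point sees the ray r / f radians off the axis. A picture is of the moment at which its call begins: read the wrist's pose just before it. There is no depth.
- r.close_job(): hands the job in, once; it reports no verdict.
The state is a dict: "time_s": time; "joints": joint angles; "qd": joint speeds; "joint_torque": joint torques, N m; "tcp_pos": TCP position; "eef_rot": TCP orientation; "contact_force": force on the tool from outside, world axes, zero at the start; "moment": the same for the moment, N m; "gripper_width": finger opening in m.
Only numpy, scipy, OpenCV 4.12 (cv2) and the standard library are available. Lean on these libraries where they do the work, as an engineer would, in place of code of your own. Each camera call takes 0.05 s, during which the arm holds its last target.

TASK

Set the rusk drier to its sliced-rusk programme: with shut fingertips push the selector's upright tab round from the side, click by click, until it points at the badge that shows three parallel slices, then press the round steel start button fully down and let it come back up. Do not start the drier on any other setting, do not pinch the tab or put the fingers astride it, and leave the rusk, loaf, mug and jar where they are.

Things in the scene. Friction and masses are not known exactly. Their poses are not given: they have to be found in the camera images.
- selector (a joint): Angle of the selector (rad, positive is anticlockwise seen from above), 0 at the start, where the tab points at a small steel dot between the badges. It clicks at -1.2, -0.6, 0, 0.6 and 1.2 (the badges stand at all of these but 0), stops at +-1.35, and pulls itself to the nearest click when let go. Pushing it at the tab takes about 2 to 3 N.
- selector_axis (a point): Point on the selector's upright axis, 78 mm above the table, on top of a steel boss in the middle of the aluminium selector disc (120 mm across, its top 72 mm above the table). It turns with the selector: its x axis points from the tab towards the axis, away from the badge pointed at; z is up.
- tab_top (a point): Centre of the top of the selector's tab, 104 mm above the table, 56 mm from the axis. The tab is a black block 32 mm long along the radius (40 to 72 mm from the axis), 16 mm thick across it, standing 32 mm above the disc, with an aluminium line along its top. Beyond the disc's rim (60 mm) it overhangs the unit's top, its underside 66 mm above the table.
- pointer (a point): Point in the air where the tab points: 95 mm from the axis, on the line from the axis through the tab, 64 mm above the table. It lies over a badge's centre when the selector is set to that badge.
- badge_slices: Round white badge, 46 mm across, 4 mm thick, black relief 1.5 to 3 mm high showing three parallel bars, the slices. Fixed on the unit's top (60 mm above the table), its centre 95 mm from the selector's axis. The four badges swap places from run to run. Origin: centre of its underside.
- badge_loaf: Round white badge, 46 mm across, 4 mm thick, black relief 1.5 to 3 mm high showing one long rounded bar. Fixed on the unit's top (60 mm above the table), its centre 95 mm from the selector's axis. The four badges swap places from run to run. Origin: centre of its underside.
- badge_bun: Round white badge, 46 mm across, 4 mm thick, black relief 1.5 to 3 mm high showing a solid disc. Fixed on the unit's top (60 mm above the table), its centre 95 mm from the selector's axis. The four badges swap places from run to run. Origin: centre of its underside.
- badge_ring: Round white badge, 46 mm across, 4 mm thick, black relief 1.5 to 3 mm high showing a ring. Fixed on the unit's top (60 mm above the table), its centre 95 mm from the selector's axis. The four badges swap places from run to run. Origin: centre of its underside.
- start (a joint): Travel of the start button (m): 0 up, 0.006 fully down; a spring brings it back up, fully down takes 5 N.
- start_top (a point): Centre of the top of the round start button, steel, 32 mm across, in a black housing on the unit's top, beyond the selector as seen from the robot; pressed straight down.
- unit: Grey control unit fixed to the table, 270 x 270 mm, top 60 mm above the table. Origin: on the selector's axis, at table height; the start button is at x = 100 mm, y = 50 mm in its frame, and the steel dot and the badges fan round its -x side.
- rusk: Loose bread rusk on the unit's top to the right of the start button, 70 x 34 x 35 mm. Origin: centre of its underside.
- loaf: Loose small loaf on the table to the left of the unit, 170 x 58 x 60 mm. Origin: centre of its underside.
- mug: White mug on the table to the right of the unit, 80 mm across, 90 mm high. Origin: centre of its underside.
- jar: Glass jar with a steel cap on the table to the right of the unit, beyond the mug, 70 mm across, 110 mm high. Origin: centre of its underside.

How it is judged:
By the outcome, as a careful person would: the job done as asked, in the order asked, and still so for the second after the job is handed in, with the robot touching nothing.
It also fails if it takes over 53 s, if anything falls off the work surface, if the arm or the gripper's body presses on something with over 40 N, if the wrist force passes 120 N, or if a joint passes its speed limit or range.

## Working session

There is one attempt and no reset: what is moved stays moved. The work goes in short steps, Python scripts to look and compute and a shell command to move; the robot and the scene stay as the last step left them, time stands still between calls to the robot, and variables do not carry over. Pictures are saved under pics/ and viewed, and the job is handed in when it is done.

```bash
mkdir -p pics
python3 - <<'E'
from plant import sensors, viewer, r
import cv2
s=sensors.get_state();print(s)
for n in("scene","side","wrist"):
    c=viewer.capture(n);cv2.imwrite(f"pics/{n}0.png",c["img"][:,:,::-1])
    print(n,{k:v.tolist() for k,v in c.items() if k!="img"})
E
```

```text
{'time_s': 0.0, 'joints': array([-5.53421082e+01,  2.05908292e+01,  6.34384482e-01, -2.02352499e-02,
       -7.01362443e+01, -1.65081748e+01]), 'qd': array([-0.00717784,  0.01057217,  0.03081667,  0.09888758, -0.04442197,
        0.0151822 ]), 'joint_torque': array([ 2.50460238e-03, -5.82711482e+01,  2.93062466e+01,  6.99718729e+00,
        6.91790512e-03, -9.12208907e-05]), 'tcp_pos': array([ 0.21010095, -0.64095559,  0.22563381]), 'eef_rot': array([ 1.79905726e+02, -8.10194940e-03, -1.61857167e+02]), 'contact_force': array([ 0.42509106, -0.64255797,  0.23373957]), 'moment': array([-0.03462307, -0.03829364,  0.03694169]), 'gripper_width': 0.08753864776000962}
scene {'camera_matrix': [[367.01954762058733, 0.0, 320.44080742287827], [0.0, 367.01954762058733, 199.10862777156373], [0.0, 0.0, 1.0]], 'camera_from_world': [[-0.538997520382409, 0.8423070941240933, -0.0006574266807169884, 0.30416080174591614], [0.5393342375204787, 0.3445235818302469, -0.7683892775156752, -0.22990306292859214], [-0.6469932405055085, -0.4145144879869495, -0.639982410687277, 1.3154090046588112], [0.0, 0.0, 0.0, 
[... 181 characters left out ...]
236, -0.3484195437324706, 0.014510761594891636, 0.5443129771855331], [-0.24649074844885813, 0.6324616504620324, -0.7343259301045849, 0.1970412354143471], [0.24667600529019532, -0.6918063907193249, -0.6786419278043264, 1.0569392893814924], [0.0, 0.0, 0.0, 1.0]]}
wrist {'camera_matrix': [[309.70691628693146, 0.0, 322.3363326920308], [0.0, 309.70691628693146, 203.038142041546], [0.0, 0.0, 1.0]], 'mount': [[-0.00029639296903908246, -0.960731492116839, -0.2774795707906435, 0.07439269449541827], [0.9999999537946919, -0.0003034953923451126, -1.7353977420678453e-05, -0.0008478476872229024], [-6.754125858335825e-05, -0.2774795631132113, 0.9607315376798452, -0.1580249905203983], [0.0, 0.0, 0.0, 1.0]]}
```

View pics/scene0.png

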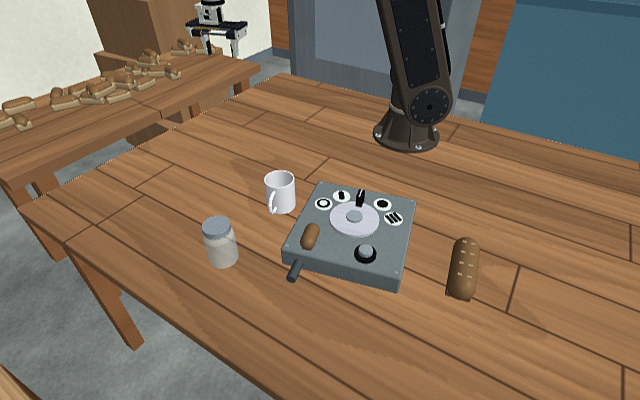

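View pics/side0.png

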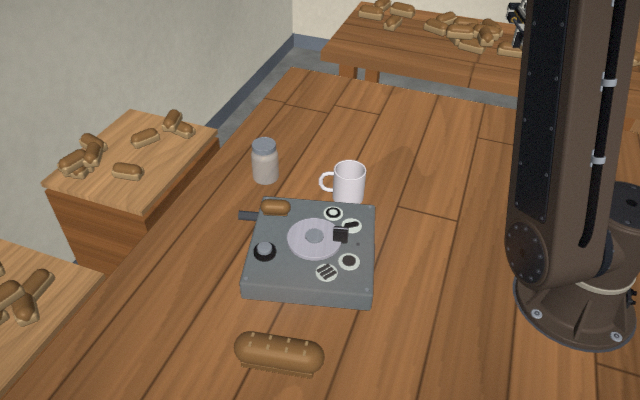

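View pics/wrist0.png

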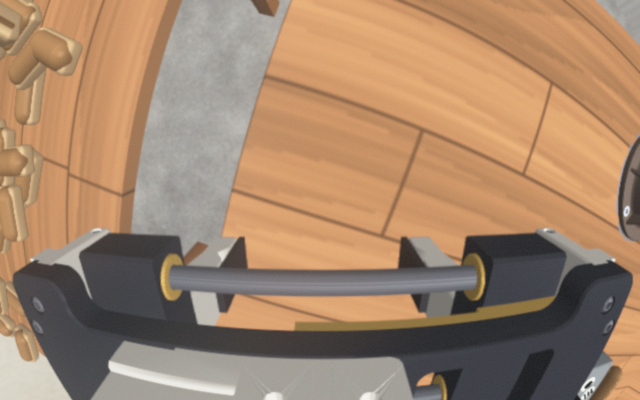

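The slices badge is at (393,218) in the scene view and (326,272) in the side view. It is the outermost badge on the +y side, which should be -1.2. Next I'll measure positions.

```bash
cat > h.py <<'E'
import numpy as np,cv2
from plant import sensors, viewer
def ray(c,u,v):
    K=c["camera_matrix"];T=c["camera_from_world"];R=T[:3,:3];o=-R.T@T[:3,3]
    return o,R.T@np.linalg.inv(K)@np.array([u,v,1.])
def onz(c,u,v,z):
    o,d=ray(c,u,v);return o+d*(z-o[2])/d[2]
def proj(c,p):
    T=c["camera_from_world"];q=c["camera_matrix"]@(T[:3,:3]@np.array(p)+T[:3,3]);return q[:2]/q[2]
E
python3 - <<'E'
from h import *
for n,(x0,y0,x1,y1) in dict(scene=(260,160,430,300),side=(230,130,400,310)).items():
    c=viewer.capture(n);im=c["img"].astype(int)
    cv2.imwrite(f"pics/{n}1.png",cv2.resize(c["img"][y0:y1,x0:x1,::-1],None,fx=4 if n=='scene' else 3,fy=4 if n=='scene' else 3,interpolation=cv2.INTER_CUBIC))
    m=(im.min(2)>165).astype(np.uint8); m[:, :x0]=0;m[:,x1:]=0;m[:y0]=0;m[y1:]=0
    cs,_=cv2.findContours(m,cv2.RETR_EXTERNAL,cv2.CHAIN_APPROX_NONE)
    for k in cs:
        if len(k)<20: continue
        k=cv2.convexHull(k)
        P=np.array([onz(c,*p[0],0.064)[:2] for p in k]); (a,rd)=cv2.minEnclosingCircle((P*1000).astype(np.float32))
        e=np.mean([P.min(0),P.max(0)],0)
        print(n,k.reshape(-1,2).mean(0).round(),"circ",np.round(a),round(rd,1))
E
```

```text
scene [395. 220.] circ [497. 166.] 24.2
scene [389. 214.] circ [487. 151.] 9.1
scene [383. 204.] circ [463. 121.] 24.7
scene [324. 203.] circ [541.  -6.] 24.2
scene [354. 217.] circ [528.  68.] 88.4
scene [281. 190.] circ [ 561. -136.] 93.5
side [327. 277.] circ [491. 166.] 21.9
side [349. 261.] circ [458. 119.] 23.7
side [354. 224.] circ [485.  15.] 23.5
side [313. 238.] circ [551.  82.] 62.1
side [333. 214.] circ [536.  -7.] 23.3
side [344. 178.] circ [ 541. -134.] 84.3
```

```bash
ls pics
```

```text
scene0.png
scene1.png
side0.png
side1.png
wrist0.png
```

View pics/scene1.png

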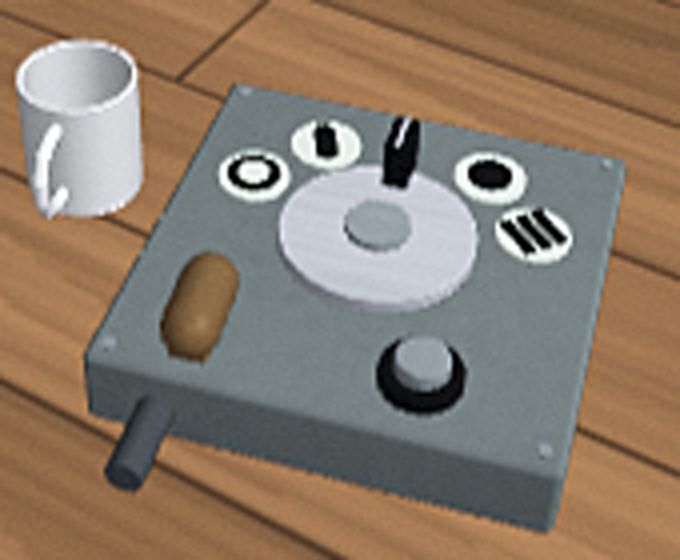

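View pics/side1.png

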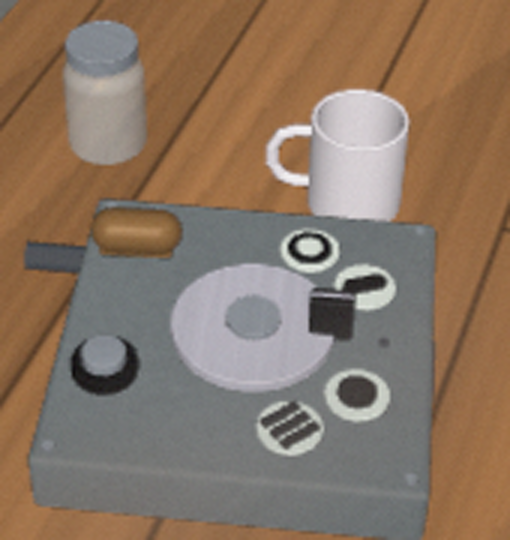

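Run:
```python
from h import *
from scipy.optimize import least_squares
th=np.array([-1.2,-.6,.6,1.2])
S=np.array([[497,166],[463,121],[np.nan]*2,[541,-6]]);D=np.array([[491,166],[458,119],[485,15],[536,-7]])
def f(p,M):
    a=p[2]+th;q=np.c_[p[0]-95*np.cos(a),p[1]-95*np.sin(a)]-M;q=q.ravel();return q[~np.isnan(q)]
for M in(S,D,np.nanmean([S,D],0)):
    s=least_squares(f,[545,80,0],args=(M,));print(s.x.round(2),np.degrees(s.x[2]).round(1),s.fun.round(1))
a=s.x[2];x,y=s.x[:2]
def U(ux,uy): return np.array([x+ux*np.cos(a)-uy*np.sin(a),y+ux*np.sin(a)+uy*np.cos(a)])
print("start",U(100,50),"tab",U(-56,0),"tab slices",x-56*np.cos(a-1.2),y-56*np.sin(a-1.2))
cs=viewer.capture("scene");cd=viewer.capture("side")
def tri(p,q):
    o1,d1=ray(cs,*p);o2,d2=ray(cd,*q);t=np.linalg.lstsq(np.c_[d1,-d2],o2-o1,rcond=None)[0]
    A=o1+d1*t[0];B=o2+d2*t[1];print(((A+B)/2).round(4),np.linalg.norm(A-B))
tri((366,250.5),(264,248.3));
tri((260+378/4,160+222/4),(230+252/3,130+315/3))
tri((260+402/4,160+120/4+2),(230+333/3,130+293/3+1))
print("rusk",onz(cs,310,232,.09),onz(cd,275,206,.09))
```

```text
[5.5232e+02 8.8520e+01 2.5000e-01] 14.4 [ 0.  -0.2  0.1  0.  -0.1  0.2]
[5.4706e+02 8.7600e+01 2.6000e-01] 14.7 [ 0.2 -1.5 -0.4  0.5 -0.1  0.8  0.3  0.2]
[5.4918e+02 8.7510e+01 2.5000e-01] 14.2 [ 0.  -1.1 -0.5  0.2  1.4  1.2 -0.9 -0.3]
start [633.80283844 160.57617897] tab [494.90266169  73.72722445] tab slices 516.6695000020839 133.10311951158093
[0.6338 0.1602 0.0749] 0.0027861170861760713
[0.549  0.086  0.0753] 0.002630322193370028
[0.4934 0.0713 0.1022] 0.0007605690812889602
rusk [0.66548625 0.03739931 0.09      ] [0.65772029 0.04436341 0.09      ]
```

```bash
python3 -m handwheel '[29.3,68.3,0,0,0,1.504,29.3,68.3,0,0,0,1.504,29.3,68.3,0,0,0,1.504,29.3,68.3,0,0,0,1.504,29.3,68.3,0,0,0,1.504,29.3,68.3,0,0,0,1.504,29.3,68.3,0,0,0,1.504,29.3,68.3,0,0,0,1.504]' 255 20
```

```text
time_s: 1.15
tcp_pos: [0.3683, -0.272, 0.2268]
eef_rot: [-180.0, -0.0, -92.7]
contact_force: [2.1, 0.2, 0.2]
gripper_width: 0.0295
```

```bash
python3 -m handwheel '[13.5,31.4,0,0,0,0.297,13.5,31.4,0,0,0,0.297,13.5,31.4,0,0,0,0.297,13.5,31.4,0,0,0,0.297,13.5,31.4,0,0,0,0.297,13.5,31.4,0,0,0,0.297,13.5,31.4,0,0,0,0.297,13.5,31.4,0,0,0,0.297]'
python3 - <<'E'
from h import *
s=sensors.get_state();print(s["tcp_pos"],s["eef_rot"],s["contact_force"],s["gripper_width"],s["joints"])
for n in("wrist","side"):
    c=viewer.capture(n);cv2.imwrite(f"pics/{n}2.png",c["img"][:,:,::-1])
E
```

```text
time_s: 1.95
tcp_pos: [0.5052, 0.0461, 0.2266]
eef_rot: [-179.9, -0.0, -75.5]
contact_force: [-0.9, -1.3, -0.6]
gripper_width: 0.0007
[0.50516827 0.04606165 0.2266382 ] [-1.79915675e+02 -1.77185445e-02 -7.55064572e+01] [-0.88128575 -1.31948358 -0.64533582] 0.0006836021846839724 [ 2.74554647e+01  4.56200602e+00 -2.01670112e+01  3.98594378e-02
 -6.51927862e+01 -1.29786078e+01]
```

View pics/wrist2.png

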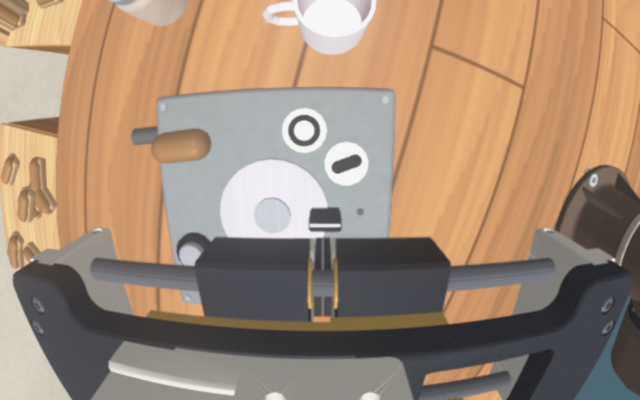

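View pics/side2.png

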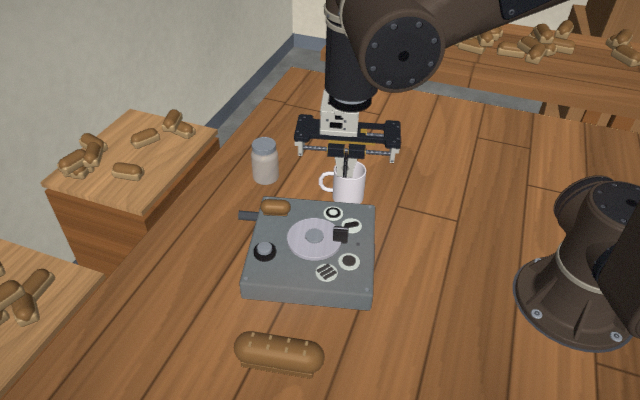

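```bash
python3 -m handwheel '[-0.2,-0.5,-4,0,0,0,-0.2,-0.5,-8,0,0,0,-0.2,-0.5,-12,0,0,0,-0.2,-0.5,-14,0,0,0,-0.2,-0.5,-14,0,0,0,-0.2,-0.5,-14,0,0,0]'
python3 - <<'E'
from h import *
s=sensors.get_state();print(s["tcp_pos"],s["eef_rot"],s["contact_force"])
for n in("wrist","side"):
    c=viewer.capture(n);cv2.imwrite(f"pics/{n}3.png",c["img"][:,:,::-1] if n=="wrist" else cv2.resize(c["img"][130:310,230:400,::-1],None,fx=3,fy=3))
E
```

```text
time_s: 2.65
tcp_pos: [0.5015, 0.0372, 0.0872]
eef_rot: [-180.0, -0.0, -75.7]
contact_force: [1.0, 0.6, 0.8]
gripper_width: 0.0004
[0.50145979 0.03716753 0.08721478] [-1.79997281e+02 -4.42752788e-02 -7.56598591e+01] [0.97887447 0.55396893 0.78165874]
```

View pics/wrist3.png

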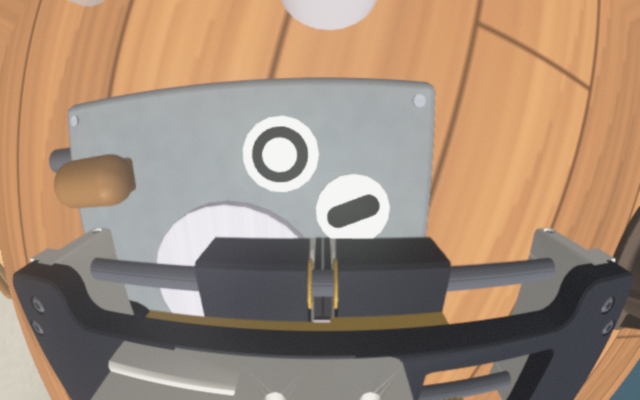

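View pics/side3.png

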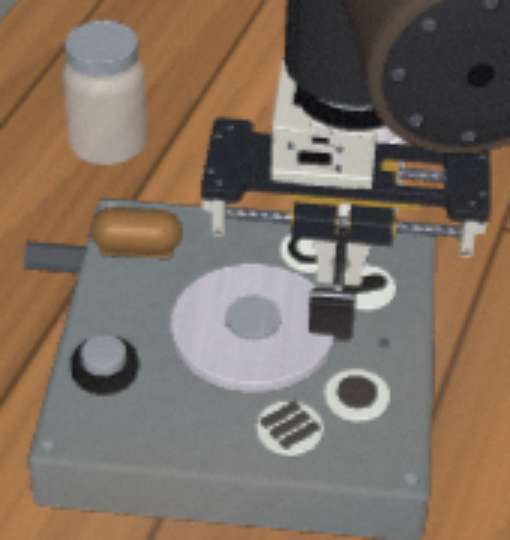

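The side view shows the shut fingers at (340,265) in the crop, behind the tab on its -y side, clear of it. Now I'll compute the arc.

```bash
cat >> h.py <<'E'
def arc(phis,off=17.5,ax=(549.3,87.5),a=.25):
    s=sensors.get_state();p=s["tcp_pos"]*1000
    for f in phis:
        b=a+f; q=np.array(ax)-56*np.array([np.cos(b),np.sin(b)])+off*np.array([np.sin(b),-np.cos(b)])
        w=(np.radians(-75.7)+f-np.radians(s["eef_rot"][2])+np.pi)%(2*np.pi)-np.pi
        print(f,((q-p[:2])/10).round(2),round((86-p[2])/10,2),round(w,3))
E
python3 -c "
from h import *
arc(np.arange(0,-1.25,-.1).round(2))"
```

```text
0.0 [-0.29  1.88] -0.22 -0.001
-0.1 [-0.58  2.39] -0.22 -0.101
-0.2 [-0.81  2.93] -0.22 -0.201
-0.3 [-0.98  3.49] -0.22 -0.301
-0.4 [-1.1   4.07] -0.22 -0.401
-0.5 [-1.16  4.65] -0.22 -0.501
-0.6 [-1.16  5.24] -0.22 -0.601
-0.7 [-1.1   5.82] -0.22 -0.701
-0.8 [-0.99  6.4 ] -0.22 -0.801
-0.9 [-0.82  6.96] -0.22 -0.901
-1.0 [-0.59  7.5 ] -0.22 -1.001
-1.1 [-0.31  8.01] -0.22 -1.101
-1.2 [0.02 8.5 ] -0.22 -1.201
```

```bash
python3 -m handwheel '[-0.1,0.9,0,0,0,0,-0.3,1.9,0,0,0,0,-0.6,2.4,0,0,0,-0.1,-0.8,2.9,0,0,0,-0.2,-1.0,3.5,0,0,0,-0.3,-1.1,4.1,0,0,0,-0.4,-1.2,4.65,0,0,0,-0.5,-1.2,4.65,0,0,0,-0.5]'
python3 - <<'E'
from h import *
s=sensors.get_state();print(s["tcp_pos"],s["eef_rot"],s["contact_force"])
c=viewer.capture("side");cv2.imwrite(f"pics/side4.png",cv2.resize(c["img"][130:310,230:400,::-1],None,fx=3,fy=3))
arc([-.5,-.6,-.7,-.8,-.9,-1,-1.1,-1.15])
E
```

```text
time_s: 3.55
tcp_pos: [0.4904, 0.0858, 0.0888]
eef_rot: [-179.8, 0.0, -104.3]
contact_force: [0.3, 0.7, 0.4]
gripper_width: 0.0005
[0.49041418 0.0858079  0.08879799] [-1.79796608e+02  4.72466855e-02 -1.04289760e+02] [0.33941522 0.65550867 0.42238468]
-0.5 [ 0.03 -0.1 ] -0.27 -0.005
-0.6 [0.03 0.48] -0.27 -0.105
-0.7 [0.09 1.07] -0.27 -0.205
-0.8 [0.2  1.64] -0.27 -0.305
-0.9 [0.37 2.2 ] -0.27 -0.405
-1 [0.6  2.74] -0.27 -0.505
-1.1 [0.88 3.26] -0.27 -0.605
-1.15 [1.04 3.51] -0.27 -0.655
```

View pics/side4.png

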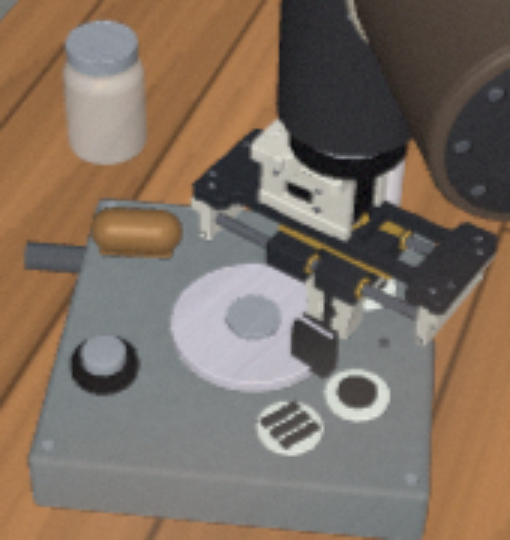

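The tab has clicked round and now points at the bun badge (356,394). I'll carry on one more click.

```bash
python3 -m handwheel '[0,0.5,-0.2,0,0,-0.1,0.1,1.1,-0.2,0,0,-0.2,0.2,1.6,-0.2,0,0,-0.3,0.4,2.2,-0.2,0,0,-0.4,0.6,2.7,-0.2,0,0,-0.5,0.9,3.3,-0.2,0,0,-0.6,0.9,3.3,-0.2,0,0,-0.6,0.9,3.3,-0.2,0,0,-0.6]'
python3 - <<'E'
from h import *
s=sensors.get_state();print(s["tcp_pos"],s["eef_rot"],s["contact_force"])
c=viewer.capture("side");cv2.imwrite(f"pics/side5.png",cv2.resize(c["img"][130:310,230:400,::-1],None,fx=3,fy=3))
arc([-1.1],off=40)
E
```

```text
time_s: 4.4
tcp_pos: [0.4993, 0.1184, 0.0868]
eef_rot: [-179.8, 0.0, -138.2]
contact_force: [-0.4, -0.5, -0.3]
gripper_width: 0.0001
[0.49932727 0.1184491  0.08678326] [-1.79805266e+02  4.18509235e-02 -1.38194449e+02] [-0.41496423 -0.47786025 -0.2839184 ]
-1.1 [-1.69 -1.51] -0.08 -0.009
```

View pics/side5.png

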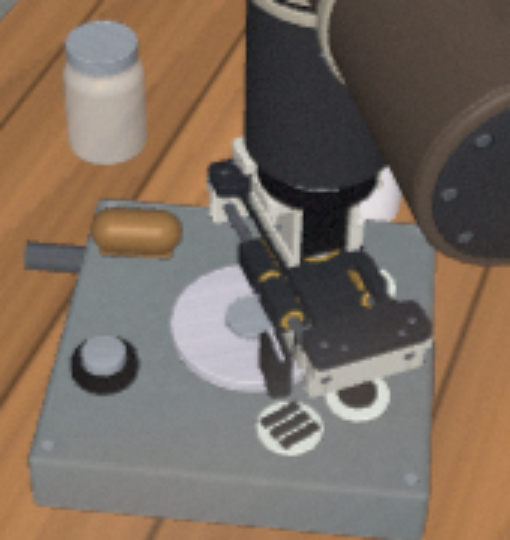

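```bash
python3 -m handwheel '[-0.8,-0.7,0,0,0,0,-1.6,-1.5,0,0,0,0,-1.6,-1.5,4,0,0,0,-1.6,-1.5,8,0,0,0,-1.6,-1.5,9,0,0,0,-1.6,-1.5,9,0,0,0]'
python3 - <<'E'
from h import *
s=sensors.get_state();print(s["tcp_pos"],s["eef_rot"],s["contact_force"])
c=viewer.capture("side");cv2.imwrite(f"pics/side6.png",cv2.resize(c["img"][130:310,230:400,::-1],None,fx=3,fy=3))
c=viewer.capture("scene");cv2.imwrite(f"pics/scene6.png",cv2.resize(c["img"][160:300,260:430,::-1],None,fx=4,fy=4))
E
```

```text
time_s: 5.05
tcp_pos: [0.4835, 0.1032, 0.1787]
eef_rot: [-179.8, 0.3, -138.2]
contact_force: [0.4, 0.7, -0.2]
gripper_width: 0.0003
[0.48352857 0.10318123 0.17874652] [-179.77486885    0.2783466  -138.21224862] [ 0.41160321  0.71414739 -0.18542351]
```

View pics/side6.png

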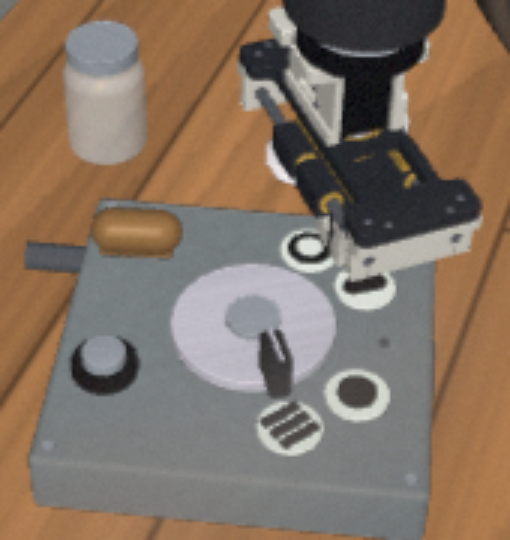

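View pics/scene6.png

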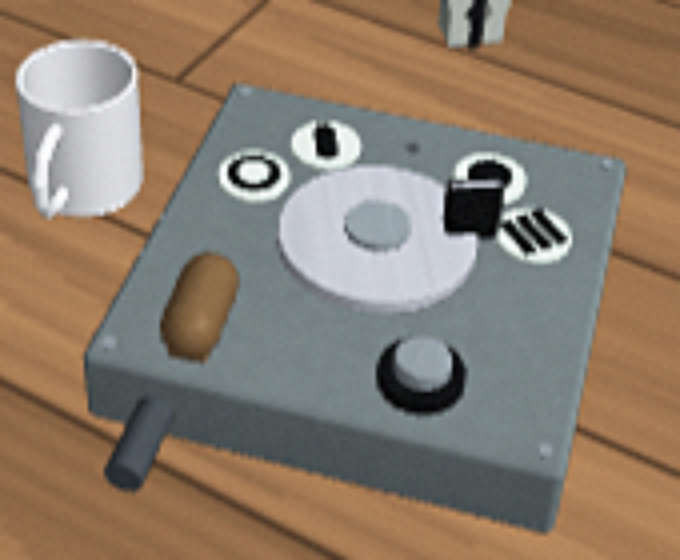

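```bash
python3 - <<'E'
from h import *
cs=viewer.capture("scene");cd=viewer.capture("side")
for p,q in [((474,187),(272,342))]:
    a=onz(cs,260+p[0]/4,160+p[1]/4,.104);b=onz(cd,230+q[0]/3,130+q[1]/3,.104)
    for w in(a,b):
        d=w[:2]*1000-[549.3,87.5];print(w.round(4),np.hypot(*d),(np.arctan2(-d[1],-d[0])-.25))
E
python3 -m handwheel '[4,1.5,0,0,0,0,8,3,0,0,0,0,12,4.5,0,0,0,0,15,5.7,0,0,0,0,15,5.7,0,0,0,0,15,5.7,0,0,0,0,15,5.7,0,0,0,0]'
python3 - <<'E'
from h import *
s=sensors.get_state();print(s["tcp_pos"],s["eef_rot"],s["contact_force"])
E
```

```text
[0.522  0.1337 0.104 ] 53.67024745142656 -1.2881067141159759
[0.5181 0.1297 0.104 ] 52.47051995913427 -1.1830116830373743
time_s: 5.95
tcp_pos: [0.6311, 0.1591, 0.1743]
eef_rot: [-179.9, -0.2, -138.2]
contact_force: [-1.1, 0.4, -0.2]
gripper_width: 0.0002
[0.63110029 0.15912819 0.1742823 ] [-179.88122765   -0.21298419 -138.2465815 ] [-1.06458969  0.41213562 -0.16504787]
```

```bash
python3 -m handwheel '[0.3,0.1,-4,0,0,0,0.3,0.1,-7,0,0,0,0.3,0.1,-8,0,0,0,0.3,0.1,-8,0,0,0,0.3,0.1,-8,0,0,0]'
python3 - <<'E'
from h import *
s=sensors.get_state();print(s["tcp_pos"],s["eef_rot"],s["contact_force"])
c=viewer.capture("side");cv2.imwrite(f"pics/side7.png",cv2.resize(c["img"][130:310,230:400,::-1],None,fx=3,fy=3))
c=viewer.capture("scene");cv2.imwrite(f"pics/scene7.png",cv2.resize(c["img"][160:300,260:430,::-1],None,fx=4,fy=4))
E
```

```text
time_s: 6.45
tcp_pos: [0.6347, 0.1603, 0.0959]
eef_rot: [-179.8, -0.1, -138.2]
contact_force: [0.7, -0.4, 1.6]
gripper_width: 0.0003
[0.6347225  0.16032242 0.09594904] [-1.79827921e+02 -1.20515120e-01 -1.38212777e+02] [ 0.6970476  -0.36802538  1.60668384]
```

View pics/side7.png

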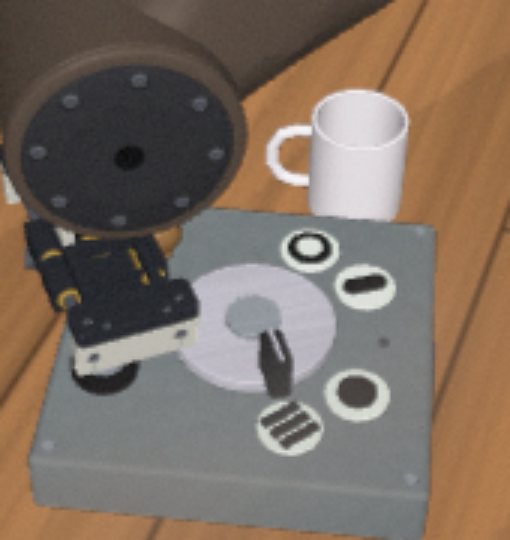

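View pics/scene7.png

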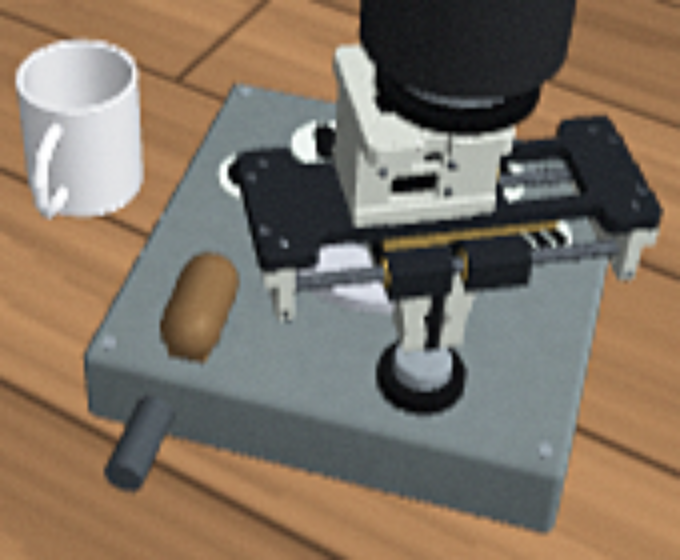

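The fingertips are centred over the button at (424,345) in the scene crop. I'll press in small steps and watch the force.

```bash
python3 -m handwheel '[0,0,-0.5,0,0,0,0,0,-1.0,0,0,0,0,0,-1.4,0,0,0,0,0,-1.6,0,0,0,0,0,-1.6,0,0,0]'
```

```text
time_s: 7.05
tcp_pos: [0.6351, 0.1606, 0.0802]
eef_rot: [-179.8, -0.1, -138.2]
contact_force: [-0.3, 1.3, 3.2]
gripper_width: 0.0005
```

```bash
python3 -m handwheel '[0,0,-0.15,0,0,0,0,0,-0.3,0,0,0,0,0,-0.3,0,0,0]';python3 -m handwheel '[0,0,-0.15,0,0,0,0,0,-0.3,0,0,0,0,0,-0.3,0,0,0]'
```

```text
time_s: 7.35
tcp_pos: [0.6351, 0.1606, 0.0773]
eef_rot: [-179.8, -0.1, -138.2]
contact_force: [-1.5, 0.5, 4.5]
gripper_width: 0.0003
time_s: 7.65
tcp_pos: [0.6352, 0.1607, 0.0761]
eef_rot: [-179.8, -0.0, -138.2]
contact_force: [-5.9, -0.2, 15.4]
gripper_width: 0.0006
```

```bash
python3 - <<'E'
from h import *
c=viewer.capture("scene");cv2.imwrite(f"pics/scene8.png",cv2.resize(c["img"][215:275,330:400,::-1],None,fx=8,fy=8))
E
python3 -m handwheel '[0,0,0.5,0,0,0,0,0,1,0,0,0,0,0,3,0,0,0,0,0,7,0,0,0,-5,-5,10,0,0,0,-10,-9,10,0,0,0,-14,-12,10,0,0,0,-14,-12,10,0,0,0]'
python3 - <<'E'
from h import *
s=sensors.get_state();print(s["tcp_pos"],s["contact_force"])
for n in("scene","side"):
    c=viewer.capture(n);cv2.imwrite(f"pics/{n}9.png",c["img"][:,:,::-1])
    if n=="scene":cv2.imwrite(f"pics/scene9b.png",cv2.resize(c["img"][215:275,330:400,::-1],None,fx=8,fy=8))
E
```

```text
time_s: 8.5
tcp_pos: [0.4929, 0.0391, 0.176]
eef_rot: [-179.8, -0.0, -138.2]
contact_force: [0.3, 0.2, 1.4]
gripper_width: 0.0007
[0.4929309  0.03910251 0.17600223] [0.258224   0.18690948 1.37429772]
```

View pics/scene8.png

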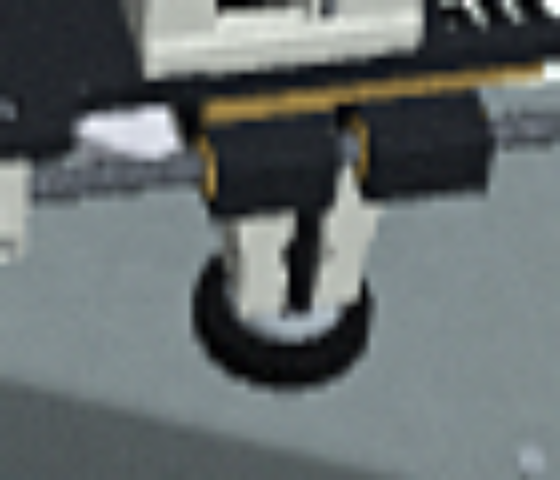

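View pics/scene9b.png

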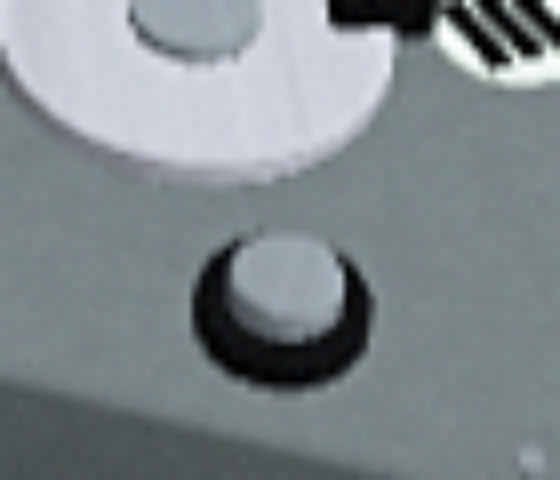

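View pics/scene9.png

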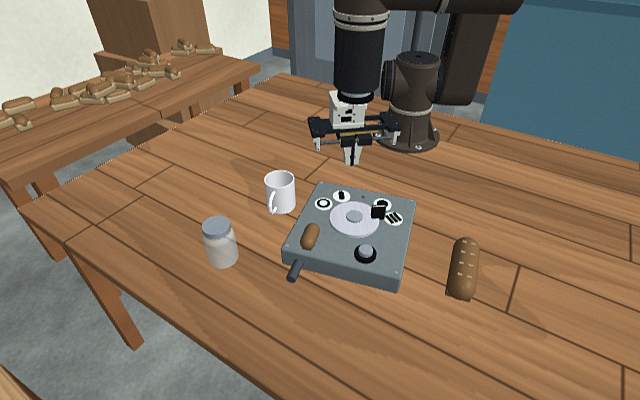

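View pics/side9.png

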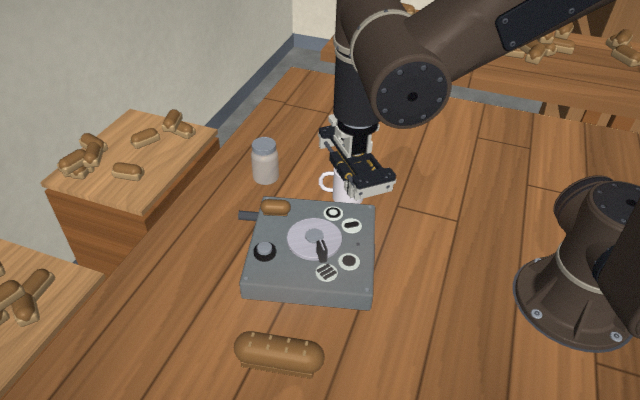

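The pressed picture shows the button sunk level with its housing rim at about (290,325). After release it stands up again at (288,285). The tab still points at the slices badge, and the rusk, loaf, mug and jar haven't moved. I'll hand in.

```bash
python3 -c "
from plant import r
print(r.close_job())"
```

```text
the job is handed in; nothing more can be done
None
```

The drier is set to the sliced-rusk programme and started, and I handed the job in at about 8.6 s of robot time.

- **Selector:** I pushed the tab from its -y side with shut fingertips, two clicks clockwise. After backing off I measured the tab at -1.18 rad from the side camera and -1.29 rad from the scene camera. The two cameras disagree by about 0.1 rad, but both are nearest the -1.2 click. Both pictures show the tab pointing at the three-slices badge.
- **Start button:** I pressed it once until it stopped, with 15 N upward on the tool at TCP height 76 mm. The picture taken while pressed shows it sunk level with its housing, and the one after release shows it back up. My camera estimate put the button top at about 75 mm, while the force readings suggest about 82 mm, so I went by the force.
- **Surroundings:** In the last pictures the rusk, loaf, mug and jar look to be where they started; I compared by eye. The arm is clear of everything.

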